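# Shift the bench gear selector into fifth

### The arm

A 6-joint arm with a two-finger parallel gripper is mounted at the origin on the work surface. World frame = base frame: x ahead of the robot, y to its left, z up, the work surface at z = 0. Lengths are in m, angles in degrees, forces in N, time in s.
With the tool pointing down it reaches from about 0.275 to 0.75 m from the base axis. Payload 10.2 kg.
Tool frame: the origin (TCP) lies between the finger pads; the fingertips stand 14 mm ahead of it and the grasp point (between the pads) lies 5 mm behind it; x points along the fingers, y is the direction in which the jaws open and shut, and the axes are right-handed (so a half turn about x gives the same grasp; the last joint's range is limited). The gripper opens to 85 mm and grips with 20 to 120 N. Pads are 22 mm wide; open, the fingers measure 114 mm over their backs; the gripper's body (76 mm by 85 mm) begins 54 mm behind the grasp point. The pads swing forward as they close: fully open they stand 13 mm farther back than shut.
Start: joints at [56.814, 17.928, 85.812, -0, 76.261, -12.8], TCP at [0.183, 0.492, 0.245] pointing down, gripper open.
Joint ranges: [-168.41, 168.41], [-55.51, 124.54], [10.69, 146.95], [-70.63, 250.63], [1, 178], [-165.06, 165.06]. Speed limits (degrees/s): [136.94, 136.94, 172.46, 180, 180, 180].

### API

Orientations are given as a 3x3 rotation matrix whose columns are the frame's x, y, z axes.
In Python, from bench import * gives the robot as it stands.
- The arm moves only by the tool move_arm, never from a script. Its argument "commands" is a list of rows, each a list of 7 numbers: the turn, a rotation vector about the tool's x, y, z in rad, then the shift along the tool's x, y, z in cm, then the finger opening in cm, from 0 to 8.54. In form: [[wx, wy, wz, x, y, z, hand], ...]. A call has 1 to 10 rows; each row is the pose to reach, as a shift and turn from the pose measured when the call began, along the tool's axes at that moment; what a row does not reach only later rows make up. A row lasts 1/8 s, in which the tool goes at most 62.5 mm and 10.7 degrees, less where a joint would pass 70% of its speed; a pose out of reach is approached as far as the arm can. A call with a gripper value outside its range is refused whole. The fingers move at their own pace and stop on an object; "force" is the grip in N (left out, the last holds). Time passes only in rows, so rows that repeat a pose let the fingers close. It gives the time, the measured TCP pose, the force and the opening at its end, in the units of the state.
- state(): the state, without advancing time (a new reading comes with each control period).
- camera(name): name is "side" or "top"; returns a dict with "pixels" (420x560x3 uint8, red, green, blue), "mtx" (3x3 intrinsics, pixels), "origin" and "attitude" of the camera in the world. Camera axes: x right, y down, z forward; pixel columns grow to the right and rows downward; lengths in m; the calibration is good to about 2 mm. A picture is of the moment at which its call begins. There is no depth.
- finish_job(): hands the job in, once; it reports no verdict.
The state is a dict: "t": time; "joint_positions": joint angles; "qd": joint speeds; "joint_torque": joint torques, N m; "eef_pos": TCP position; "tool_rot": TCP orientation; "force": force on the tool from outside, world axes, zero at the start; "moment": the same for the moment, N m; "opening": finger opening in m.
Only numpy, scipy, OpenCV 4.12 (cv2) and the standard library are available. Lean on these libraries where they do the work, as an engineer would, in place of code of your own. Each camera call takes 0.05 s, during which the arm holds its last target. There are 200 camera calls.

### The job

The gear-position learning on the tablet is waiting for fifth gear. Push the gear lever by its knob with the fingertips, gently and without gripping it, through neutral and across the gate into fifth - the right-hand slot at the end farther from the robot - until it is fully home, without putting it into third, fourth or reverse on the way. Leave it there, let go, and leave the other things on the bench alone.

Things in the scene. Friction and masses are not known exactly. Their poses are not given: they have to be found in the camera images.
- shifter: Gear shifter unit bolted down, cannot move: aluminium fixture plate 240 x 170 x 12 mm, black tower 132 x 106 mm on it, steel gate plate on top, 118 mm above the bench. Origin: centre of the underside, at bench height. +x is the front of the gate (the end farther from the robot, at most 0.4 rad off straight ahead), +y its left as seen from the robot, z up.
- gate (a point): Bright steel gate plate 128 x 100 mm, top 118 mm above the bench. This point: centre of the gate, on its top; axes as the shifter. Three slots along x, 13 mm wide, 20 mm apart: left lane (y = +20) first at the front, second at the rear; middle (y = 0) third, fourth; right (y = -20) fifth, reverse. They are joined at x = 0 by the neutral channel along y, 15 mm wide. The corners between them are round.
- slot_fifth (a point): Where the lever's axis crosses the top of the gate plate when it is fully home in fifth: front right of the gate, 28 mm ahead of and 20 mm to the right of the gate's centre, 118 mm above the bench.
- knob (a point): Centre of the gear knob: black, round, 47 mm across, 46 mm high, red disc on top, on a 10 mm round stem. It is 190 mm up the lever from the pivot, 205 mm above the bench in neutral upright, about 11 mm lower in first, second, fifth or reverse. It travels 51 mm from neutral to a gear and 37 mm from lane to lane. Its sides stand free all round.
- shift (a joint): Fore-and-aft lean of the lever about the shifter's y axis, rad: 0 neutral, +0.273 fully home at the front (first, third, fifth; hard stop), -0.273 fully home at the rear. Starts anywhere between. Stays where it is left; about 4 N at the knob moves it. The lever crosses between lanes only within about 0.025 rad of 0 (the round corners guide it a little beyond that).
- select (a joint): Sideways lean of the lever about the shifter's x axis, rad: -0.197 in the left lane (start), 0 in the middle lane, +0.197 in the right lane (fifth, reverse; hard stop at 0.199). No return spring: it stays where it is left; about 3 N at the knob moves it.
- lever: The lever itself (stem and knob). Origin at the pivot inside the tower, 15 mm above the shifter's origin; its z axis runs up the stem to the knob.
- cleaner: Bystander, loose: small white and blue aerosol can, 52 mm diameter, 140 mm high, standing on the bench within 240 mm of the shifter. Origin: centre of its underside.
- dongle: Bystander, loose: black diagnostic plug module lying flat, 88 x 46 x 26 mm and a grey connector nose, within 240 mm of the shifter. Origin: centre of its underside.
- key_fob: Bystander, loose: grey car key remote lying flat, 68 x 36 x 14 mm, within 240 mm of the shifter. Origin: centre of its underside.

How it is judged (in metres and radians):
On the way:
1. the lever stands in neutral at the right-hand end of the cross channel, at the fifth and reverse lane (value of joint select above 0.16 rad and value of joint shift between -0.12 and 0.12 rad).
At the end, for the whole second after the job is handed in: The lever rests in fifth, fully home: fore-and-aft lean above 0.25 rad (within about 4 mm of the stop at the knob) in the right-hand lane (sideways lean above 0.16 rad), at rest and let go; the can, the plug module and the key remote are within 30 mm of where they stood (value of joint shift above 0.25 rad and value of joint select above 0.16 rad and velocity of joint shift between -0.05 and 0.05 rad/s and velocity of joint select between -0.05 and 0.05 rad/s and distance of each of cleaner, dongle, key_fob from where it was at the start of the episode below 0.03 m); the robot touches nothing.
It fails at once if the lever is put into third, fourth or reverse (more than about half-way into the slot) (value of joint select above -0.1 rad and (value of joint shift below -0.15 rad or (value of joint shift above 0.15 rad and value of joint select below 0.1 rad))).
It fails at once if the lever is gripped or forced: more than 35 N between the fingers and the lever (contact force between the fingers and lever above 35 N).
It fails at once if a bystander is lifted, knocked over or pushed away by more than 30 mm (distance of any of cleaner, dongle, key_fob from where it was at the start of the episode above 0.03 m or angle between cleaner's own z axis and vertical above 0.4 rad).
It also fails if it takes over 64 s, if anything falls off the work surface, if the arm or the gripper's body presses on something with over 40 N, if the wrist force passes 120 N, or if a joint passes its speed limit or range.

## Working session

There is one attempt and no reset: what is moved stays moved. The work goes in short steps, Python scripts to look and compute and a tool call to move; the robot and the scene stay as the last step left them, time stands still between calls to the robot, and variables do not carry over. Pictures are saved under pics/ and viewed, about 8 in all and at most 12, crops included, and the job is handed in when it is done.

Besides the shell and the picture viewer there is one more tool, called after "Emit:" by a JSON object that holds its "api" and its "payload". move_arm: Moves the arm, as the interface text tells. Its arguments: {"type":"object","properties":{"commands":{"type":"array"},"force":{"type":"number"}},"required":["commands"]}

```bash
mkdir -p pics; cat > h.py <<'E'
from bench import *
import numpy as np, cv2
def snap(n,f):
    c=camera(n); cv2.imwrite('pics/'+f,cv2.cvtColor(c['pixels'],cv2.COLOR_RGB2BGR)); return c
def ray(c,u,v):
    d=np.array(c['attitude'])@np.linalg.inv(c['mtx'])@[u,v,1]; return np.array(c['origin']),d
def at_z(c,u,v,z):
    o,d=ray(c,u,v); return o+d*(z-o[2])/d[2]
def proj(c,P):
    p=np.array(c['mtx'])@np.array(c['attitude']).T@(np.array(P)-c['origin']); return p[:2]/p[2]
E
python3 - <<'E'
from h import *
import pickle
a=snap('top','t0.png');b=snap('side','s0.png')
pickle.dump((a,b),open('c.pkl','wb'))
for c in(a,b):print(c['origin'],c['attitude'],c['mtx'])
print(state())
i=np.hstack([a['pixels'],b['pixels']])
E
```

```text
[0.49631912 0.01365462 0.87942324] [[ 0.02823011 -0.98453137  0.17291917]
 [-0.99934633 -0.02388938  0.02713304]
 [-0.02258239 -0.17357211 -0.98456222]] [[397.09443924   0.         275.03001131]
 [  0.         397.09443924 202.0637906 ]
 [  0.           0.           1.        ]]
[ 0.47050585 -0.5719301   0.72244672] [[ 0.95333069 -0.22023582  0.20653518]
 [-0.30125413 -0.64815514  0.69938606]
 [-0.02016302 -0.72896577 -0.68425314]] [[422.88519829   0.         287.47686021]
 [  0.         422.88519829 212.70326314]
 [  0.           0.           1.        ]]
{'t': 0.1, 'joint_positions': array([ 5.68130482e+01,  1.79559171e+01,  8.58506849e+01,  3.85665123e-04,
        7.62609957e+01, -1.27981962e+01]), 'qd': array([-0.06210183, -0.09007426, -0.19492435, -0.15329325,  0.0917833 ,
        0.03376842]), 'joint_torque': array([ 5.04466021e-03, -4.12904477e+01, -2.60140997e+01, -8.54164500e-05,
        3.06590919e-03,  2.51011176e-05]), 'eef_pos': array([0.1827752 , 0.49192105, 0.24478841]), 'tool_rot': array([[-6.51263526e-04,  3.48389224e-01,  9.37349734e-01],
       [-9.83784526e-04,  9.37349256e-01, -3.48389730e-01],
       [-9.99999304e-01, -1.14904369e-03, -2.67721454e-04]]), 'force': array([-0.31182747,  0.16918533,  0.25071157]), 'moment': array([-0.03710868, -0.0120074 , -0.00105086]), 'opening': 0.08574683423583045}
```

View pics/t0.png

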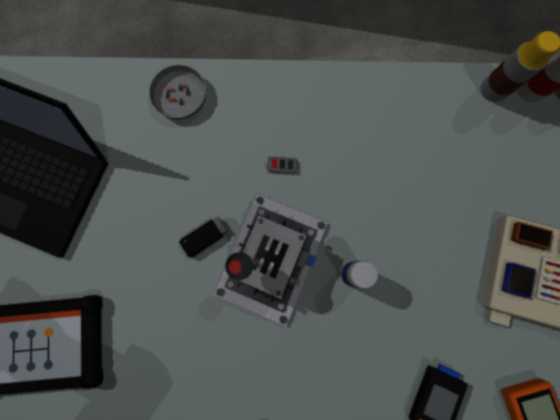

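View pics/s0.png

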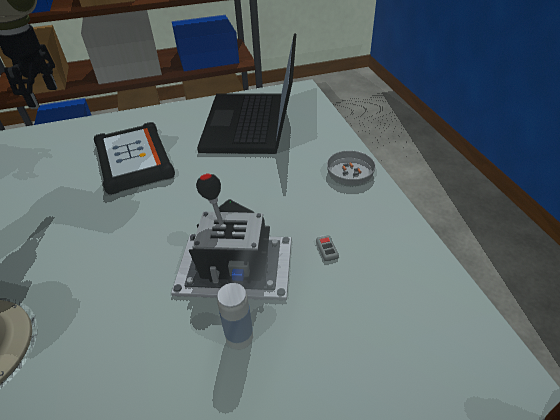

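The top view shows the shifter at about (272,260), turned clockwise, with the knob at (237,266), so the lever is in the left lane and towards the rear. The can is at (360,275), the plug at (203,238) and the key remote at (282,165).

```bash
python3 - <<'E'
from h import *
import pickle
a,b=pickle.load(open('c.pkl','rb'))
i=cv2.cvtColor(a['pixels'],cv2.COLOR_RGB2BGR)[190:330,170:350]
i=cv2.resize(i,None,fx=4.2,fy=4.2,interpolation=cv2.INTER_CUBIC)
i=cv2.convertScaleAbs(i,alpha=1.7,beta=10)
cv2.imwrite('pics/t1.png',i)
E
```

```text
(no output)
```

View pics/t1.png

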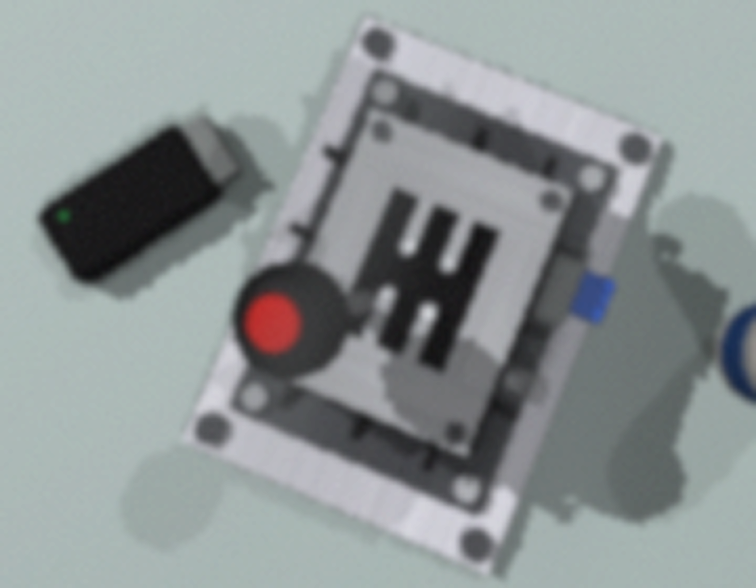

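```bash
cat > geo.py <<'E'
from h import *
from scipy.spatial.transform import Rotation as R
def knob_local(q,s,L=.19):  # shifter frame, about origin; s select(+ = right), q shift(+ = front)
    v=R.from_euler('YX',[q,s]).as_matrix()@[0,0,1]
    return np.array([0,0,.015])+L*v
E
python3 - <<'E'
from geo import *
import pickle
a,b=pickle.load(open('c.pkl','rb'))
f=lambda u,v,z:at_z(a,170+(u+.5)/4.2-.5,190+(v+.5)/4.2-.5,z)
B=[f(*p,.013) for p in[(378,44),(635,149),(476,545),(212,430)]]
print('bolts',np.round(B,4),np.mean(B,0))
S=[f(*p,.118) for p in[(445,205),(390,350),(485,225),(433,370)]]
print('slots',np.round(S,4),'mid',(S[0]+S[1])/2,'r',(S[2]+S[3])/2)
yaw=[np.arctan2(*(d[1::-1])) for d in (B[0]-B[3],B[1]-B[2],S[0]-S[1],S[2]-S[3])]
print(yaw)
for z in(.19,.2):print(f(291,319,z))
for P in[(360,275,.14),(203,238,.026)]:print(at_z(a,*P))
E
```

```text
bolts [[ 0.6521  0.0719  0.013 ]
 [ 0.5998 -0.0641  0.013 ]
 [ 0.3982  0.0138  0.013 ]
 [ 0.4505  0.1494  0.013 ]] [0.52513779 0.04275175 0.013     ]
slots [[0.5593 0.0316 0.118 ]
 [0.4935 0.0545 0.118 ]
 [0.5507 0.0131 0.118 ]
 [0.4852 0.0349 0.118 ]] mid [0.52642621 0.04305966 0.118     ] r [0.51797838 0.02402957 0.118     ]
[np.float64(-0.3673480712606619), np.float64(-0.3684952580977359), np.float64(-0.3350584031390856), np.float64(-0.3209591287148647)]
[0.50511824 0.09160494 0.19      ]
[0.50499061 0.09047428 0.2       ]
[ 0.49496253 -0.12470137  0.14      ]
[0.56374185 0.19034509 0.026     ]
```

Pose: gate centre is about (0.5255, 0.043), yaw about -0.367. The knob is at x' -36, y' +37 mm, so shift is about -0.19 in second. That fits the known lane offset of 37 mm. The tool's y and z axes already match the shifter's y' and x' to within 0.6°, so no turn is needed. I'll move to behind the knob with the fingers closed.

Emit:
{"api": "move_arm", "payload": {"commands": [[0,0,0,0,-3.2,4.8,0],[0,0,0,0,-6.4,9.6,0],[0,0,0,0,-9.6,14.4,0],[0,0,0,0,-12.8,19.2,0],[0,0,0,0,-16,24,0],[0,0,0,0,-19.2,28.8,0],[0,0,0,0,-22.4,33.6,0],[0,0,0,0,-25.9,38,0],[0,0,0,2,-25.9,38,0],[0,0,0,4.6,-25.9,38,0]], "force": 20}}

```text
t: 1.35
eef_pos: [0.449, 0.1161, 0.1984]
tool_rot: [[-0.0, 0.35, 0.937], [-0.001, 0.937, -0.35], [-1.0, -0.001, 0.0]]
force: [-0.3, 0.0, -0.6]
opening: -0.0001
```

```bash
cat >> geo.py <<'E'
O=np.array([.5255,.043,0]);YAW=-.367
RS=R.from_euler('z',YAW).as_matrix()
loc=lambda p:RS.T@(np.array(p)-O)
def crop(c,f,u0,v0,w,h,k):
    i=cv2.cvtColor(c['pixels'],cv2.COLOR_RGB2BGR)[v0:v0+h,u0:u0+w]
    cv2.imwrite('pics/'+f,cv2.convertScaleAbs(cv2.resize(i,None,fx=k,fy=k,interpolation=cv2.INTER_CUBIC),alpha=1.6,beta=8))
E
python3 - <<'E'
from geo import *
s=state();print(s['t'],loc(s['eef_pos'])*1e3,s['force'],s['opening'])
c=camera('side');crop(c,'s1.png',140,110,180,170,3.5)
for q in(-.273,-.19,0):print(q,knob_local(q,-.197),proj(c,O+RS@knob_local(q,-.197)))
E
```

```text
1.35 [-97.59150893  40.75520262 198.37457379] [-0.25660988  0.00673791 -0.60877618] -9.591030803702364e-05
-0.273 [-0.05023725  0.03718837  0.19442476] [201.11804307 186.00747105]
-0.19 [-0.03518914  0.03718837  0.19797199] [208.39460311 184.78987845]
0 [0.         0.03718837 0.20132505] [225.94327712 183.87713675]
```

View pics/s1.png

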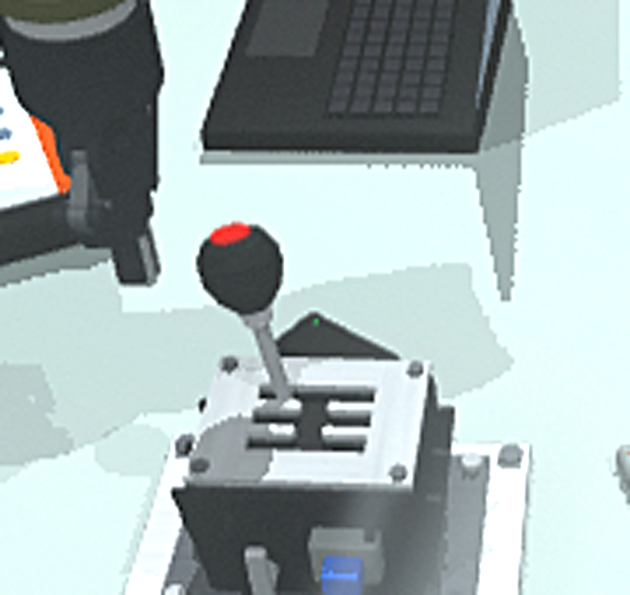

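Knob is at (209,187) in the side image, which confirms shift is about -0.19. The fingers are just behind it. I'll push forward to just short of neutral.

Emit:
{"api": "move_arm", "payload": {"commands": [[0,0,0,0,-0.35,1.2,0],[0,0,0,0,-0.35,2.2,0],[0,0,0,0,-0.35,2.8,0],[0,0,0,0,-0.35,3.3,0],[0,0,0,0,-0.35,3.8,0],[0,0,0,0,-0.35,4.3,0],[0,0,0,0,-0.35,4.8,0],[0,0,0,0,-0.35,5.2,0],[0,0,0,0,-0.35,5.5,0],[0,0,0,0,-0.35,5.5,0]]}}

```text
t: 2.65
eef_pos: [0.4977, 0.0938, 0.1948]
tool_rot: [[-0.006, 0.349, 0.937], [-0.001, 0.937, -0.349], [-1.0, -0.003, -0.005]]
force: [-2.5, 1.1, 3.6]
opening: -0.0004
```

```bash
cat >> geo.py <<'E'
def red(c):
    h=c['pixels'].astype(int);return (h[...,0]>90)&(h[...,1]<50)&(h[...,2]<50)
def est():
    """fit shift/select to the red-disc centroid in both cameras (disc ~23 mm above the knob centre)"""
    from scipy.optimize import least_squares
    C={};
    for n,c in((n,camera(n)) for n in('side','top')):
        n_,l,st,ce=cv2.connectedComponentsWithStats(red(c).astype('uint8'))
        best=None
        g=proj(c,O+RS@knob_local(0,0,.212))
        for k in range(1,n_):
            if st[k,4]>8 and np.hypot(*(ce[k]-g))<60 and (best is None or st[k,4]>st[best,4]):best=k
        if best: C[n]=(c,ce[best],st[best,4])
    out={}
    for n,(c,p,A) in C.items():
        r=least_squares(lambda x:proj(c,O+RS@knob_local(x[0],x[1],.212))-p,[0,0])
        out[n]=(np.round(r.x,3),A)
    return out
E
python3 - <<'E'
from geo import *
s=state();print(s['t'],loc(s['eef_pos'])*1e3,s['force'])
print(est())
c=camera('side');crop(c,'s2.png',140,110,180,170,3.5)
E
```

```text
2.65 [-44.16486023  37.43790881 194.81000846] [-2.49108322  1.09076193  3.60919246]
{'side': (array([-0.048, -0.169]), np.int32(46))}
```

View pics/s2.png

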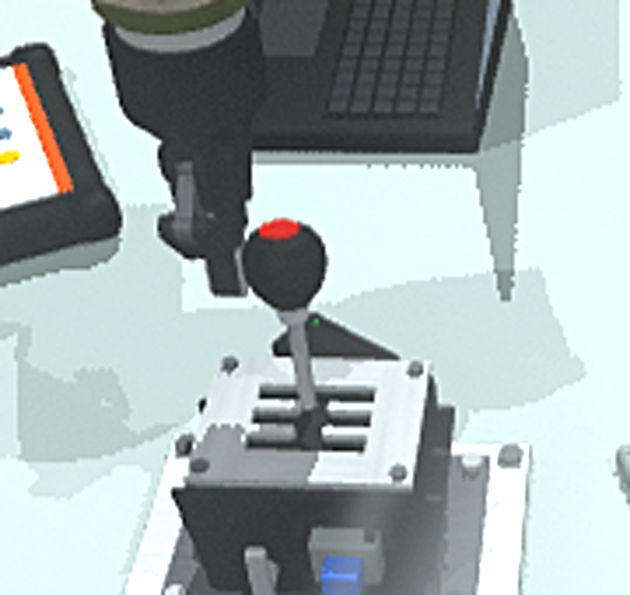

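Contact geometry is as predicted: the TCP is 35 mm behind the knob centre and shift is about -0.048. Now the last 9 mm to neutral.

Emit:
{"api": "move_arm", "payload": {"commands": [[0,0,0,0,0,0.3,0],[0,0,0,0,0,0.6,0],[0,0,0,0,0,0.8,0],[0,0,0,0,0,0.95,0],[0,0,0,0,0,0.95,0]]}}

```text
t: 3.42
eef_pos: [0.5066, 0.0905, 0.1947]
tool_rot: [[-0.006, 0.349, 0.937], [-0.001, 0.937, -0.349], [-1.0, -0.003, -0.005]]
force: [-4.4, 1.4, 2.7]
opening: -0.0001
```

```bash
python3 - <<'E'
from geo import *
s=state();print(s['t'],loc(s['eef_pos'])*1e3,s['force'])
print(est())
E
```

```text
3.425 [-34.69856553  37.49731402 194.6555715 ] [-4.3927358   1.43900094  2.74122124]
{'side': (array([-0.   , -0.172]), np.int32(47))}
```

Neutral. I'll back off, go round to the left side and start pushing right.

Emit:
{"api": "move_arm", "payload": {"commands": [[0,0,0,0,0,-1,0],[0,0,0,0,0,-2.5,0],[0,0,0,0,3,-2.5,0],[0,0,0,0,5.5,-2.5,0],[0,0,0,0,5.5,0.5,0],[0,0,0,0,5.5,3.47,0],[0,0,0,0,5.5,3.47,0],[0,0,0,0,4.6,3.47,0],[0,0,0,0,4.1,3.47,0],[0,0,0,0,4.1,3.47,0]]}}

```text
t: 4.78
eef_pos: [0.5528, 0.1166, 0.1947]
tool_rot: [[-0.006, 0.35, 0.937], [-0.001, 0.937, -0.35], [-1.0, -0.003, -0.005]]
force: [0.7, -0.4, 0.6]
opening: -0.0001
```

```bash
python3 - <<'E'
from geo import *
s=state();print(s['t'],loc(s['eef_pos'])*1e3,s['force'])
print(est())
c=camera('top');crop(c,'t2.png',190,190,150,140,4)
E
```

```text
4.775 [ -0.87925985  78.503075   194.70374436] [ 0.70721058 -0.41029184  0.60008988]
{'side': (array([-0.012, -0.147]), np.int32(13))}
```

View pics/t2.png

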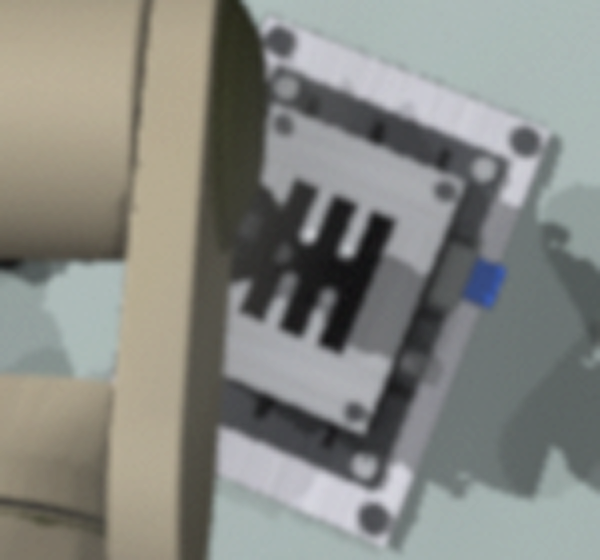

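The top camera is blocked by the arm, so I'll rely on the side view and the wrist force. Pushing right part-way.

Emit:
{"api": "move_arm", "payload": {"commands": [[0,0,0,0,-0.4,0.08,0],[0,0,0,0,-0.8,0.08,0],[0,0,0,0,-1.2,0.08,0],[0,0,0,0,-1.6,0.08,0],[0,0,0,0,-2.0,0.08,0],[0,0,0,0,-2.4,0.08,0],[0,0,0,0,-2.4,0.08,0]]}}

```text
t: 5.8
eef_pos: [0.5455, 0.0937, 0.1948]
tool_rot: [[-0.006, 0.349, 0.937], [-0.001, 0.937, -0.349], [-1.0, -0.003, -0.005]]
force: [0.4, 1.2, 4.0]
opening: -0.0004
```

```bash
python3 - <<'E'
from geo import *
s=state();print(s['t'],loc(s['eef_pos'])*1e3,RS.T@s['force'])
print(est())
c=camera('side');crop(c,'s3.png',140,110,180,170,3.5)
E
```

```text
5.8 [  0.52185009  54.50706089 194.7890019 ] [-0.07123233  1.21001533  3.95902017]
{'side': (array([-0.021, -0.053]), np.int32(20))}
```

View pics/s3.png

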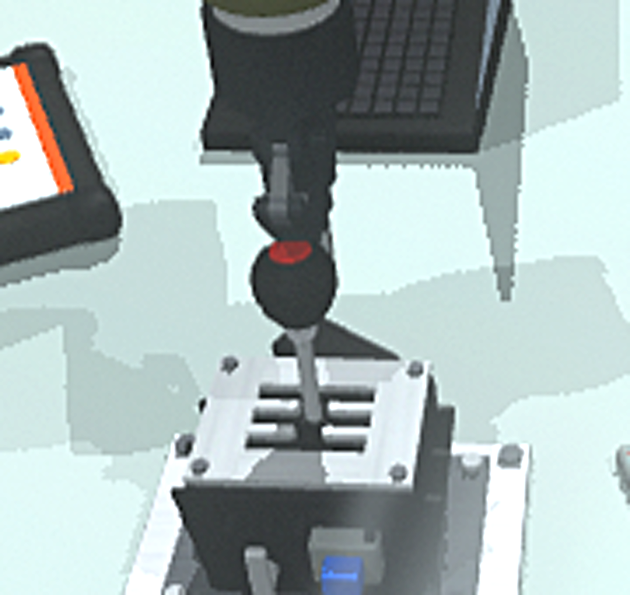

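On track: select is about -0.08 with light force. Continuing to near the right lane.

Emit:
{"api": "move_arm", "payload": {"commands": [[0,0,0,0,-0.5,0,0],[0,0,0,0,-1.0,0,0],[0,0,0,0,-1.5,0,0],[0,0,0,0,-2.0,0,0],[0,0,0,0,-2.5,0,0],[0,0,0,0,-3.0,0,0],[0,0,0,0,-3.5,0,0],[0,0,0,0,-4.0,0,0],[0,0,0,0,-4.5,0,0],[0,0,0,0,-4.5,0,0]]}}

```text
t: 7.2
eef_pos: [0.5298, 0.0512, 0.195]
tool_rot: [[-0.006, 0.349, 0.937], [-0.002, 0.937, -0.349], [-1.0, -0.004, -0.005]]
force: [0.3, 0.1, 5.9]
opening: 0.0
```

```bash
python3 - <<'E'
from geo import *
s=state();print(s['t'],loc(s['eef_pos'])*1e3,RS.T@s['force'])
print(est())
c=camera('side');crop(c,'s4.png',140,110,180,170,3.5)
for q in (-.05,-.025,0,.025):print(q,(proj(c,O+RS@knob_local(q,.175))-[140,110])*3.5)
print((proj(c,O+RS@knob_local(0,.197))-[140,110])*3.5)
E
```

```text
7.2 [  1.04136902   9.16690328 195.04248643] [0.222776   0.24539114 5.92231033]
{'side': (array([-0.01 ,  0.172]), np.int32(57))}
-0.05 [260.59823732 342.59867397]
-0.025 [269.38458747 342.58700469]
0 [278.21449391 342.74028366]
0.025 [287.07975043 343.0585672 ]
[277.00595577 349.16295012]
```

View pics/s4.png

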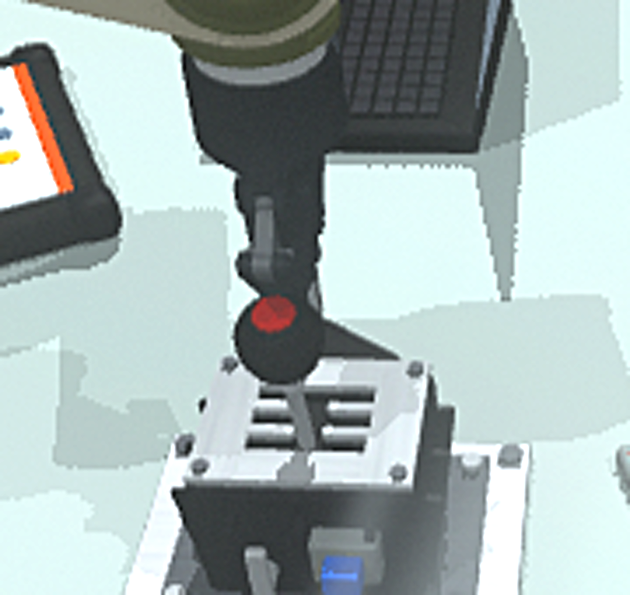

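Knob is at (279,339) in the crop: shift is about 0 and select about 0.16. I'll push 6 mm further, slowly.

Emit:
{"api": "move_arm", "payload": {"commands": [[0,0,0,0,-0.2,0,0],[0,0,0,0,-0.4,0,0],[0,0,0,0,-0.55,0,0],[0,0,0,0,-0.65,0,0],[0,0,0,0,-0.65,0,0]]}}

```text
t: 7.98
eef_pos: [0.5274, 0.0451, 0.1948]
tool_rot: [[-0.007, 0.349, 0.937], [-0.002, 0.937, -0.349], [-1.0, -0.005, -0.005]]
force: [0.2, 1.4, 0.7]
opening: 0.0002
```

```bash
python3 - <<'E'
from geo import *
s=state();print(s['t'],loc(s['eef_pos'])*1e3,RS.T@s['force'])
print(est())
E
```

```text
7.975 [  0.98780105   2.60302657 194.76359549] [-0.27854066  1.41807602  0.6941707 ]
{'side': (array([-0.013,  0.206]), np.int32(61))}
```

Select is about 0.19 with shift near 0. Going round behind the knob.

Emit:
{"api": "move_arm", "payload": {"commands": [[0,0,0,0,1,0,0],[0,0,0,0,2.2,0,0],[0,0,0,0,2.2,-3,0],[0,0,0,0,2.2,-6.1,0],[0,0,0,0,2.2,-6.1,0],[0,0,0,0,-1,-6.1,0],[0,0,0,0,-3.9,-6.1,0],[0,0,0,0,-3.9,-6.1,0],[0,0,0,0,-3.9,-5,0],[0,0,0,0,-3.9,-4.4,0]]}}

```text
t: 9.32
eef_pos: [0.4737, 0.0241, 0.1951]
tool_rot: [[-0.006, 0.349, 0.937], [-0.003, 0.937, -0.349], [-1.0, -0.005, -0.005]]
force: [-0.0, 0.2, 0.4]
opening: 0.0
```

```bash
python3 - <<'E'
from geo import *
s=state();print(s['t'],loc(s['eef_pos'])*1e3,RS.T@s['force'])
print(est())
E
```

```text
9.325 [-41.54229741 -36.20974854 195.12820225] [-0.08939639  0.15508567  0.42809861]
{'side': (array([-0.002,  0.194]), np.int32(101))}
```

Clear view now: shift -0.002, select 0.194, lever free. Pushing into fifth, stopping short of the stop.

Emit:
{"api": "move_arm", "payload": {"commands": [[0,0,0,0,0,0.5,0],[0,0,0,0,0,1.0,0],[0,0,0,0,0,1.5,0],[0,0,0,0,0,2.0,0],[0,0,0,0,0,2.6,0],[0,0,0,0,0,3.2,0],[0,0,0,0,0,3.8,0],[0,0,0,0,0,4.4,0],[0,0,0,0,0,5.0,0],[0,0,0,0,0,5.0,0]]}}

```text
t: 10.68
eef_pos: [0.5205, 0.0063, 0.1942]
tool_rot: [[-0.007, 0.349, 0.937], [-0.003, 0.937, -0.349], [-1.0, -0.005, -0.006]]
force: [-1.9, 0.2, -1.3]
opening: 0.0001
```

```bash
python3 - <<'E'
from geo import *
s=state();print(s['t'],loc(s['eef_pos'])*1e3,RS.T@s['force'])
print(est())
E
```

```text
10.675 [  8.48349603 -36.07157905 194.18829583] [-1.8781144  -0.48846697 -1.30028342]
{'side': (array([0.23 , 0.189]), np.int32(100))}
```

Emit:
{"api": "move_arm", "payload": {"commands": [[0,0,0,0,0,0.2,0],[0,0,0,0,0,0.4,0],[0,0,0,0,0,0.55,0],[0,0,0,0,0,0.65,0],[0,0,0,0,0,0.65,0]]}}

```text
t: 11.4
eef_pos: [0.526, 0.0044, 0.194]
tool_rot: [[-0.008, 0.349, 0.937], [-0.002, 0.937, -0.349], [-1.0, -0.005, -0.007]]
force: [-5.0, 0.9, -3.4]
opening: -0.0
```

```bash
python3 - <<'E'
from geo import *
s=state();print(s['t'],loc(s['eef_pos'])*1e3,RS.T@s['force'])
print(est())
E
```

```text
11.4 [ 14.30609633 -35.84268698 193.96210736] [-4.9889591  -0.9733017  -3.36625119]
{'side': (array([0.261, 0.188]), np.int32(98))}
```

Emit:
{"api": "move_arm", "payload": {"commands": [[0,0,0,0,0,0.1,0],[0,0,0,0,0,0.15,0],[0,0,0,0,0,0.2,0],[0,0,0,0,0,0.2,0]]}}

```text
t: 12.0
eef_pos: [0.5277, 0.0038, 0.1938]
tool_rot: [[-0.009, 0.349, 0.937], [-0.002, 0.937, -0.349], [-1.0, -0.005, -0.008]]
force: [-4.9, 1.5, -3.8]
opening: 0.0002
```

```bash
python3 - <<'E'
from geo import *
s=state();print(s['t'],loc(s['eef_pos'])*1e3,RS.T@s['force'])
print(est())
E
```

```text
12.0 [ 16.08155561 -35.78716224 193.79022709] [-5.11764906 -0.37528919 -3.8360046 ]
{'side': (array([0.269, 0.187]), np.int32(100))}
```

Emit:
{"api": "move_arm", "payload": {"commands": [[0,0,0,0,0,0.05,0],[0,0,0,0,0,0.1,0],[0,0,0,0,0,0.1,0]]}}

```text
t: 12.48
eef_pos: [0.5285, 0.0035, 0.1937]
tool_rot: [[-0.009, 0.349, 0.937], [-0.002, 0.937, -0.349], [-1.0, -0.005, -0.008]]
force: [-4.9, 1.1, -3.6]
opening: -0.0003
```

```bash
python3 - <<'E'
from geo import *
s=state();print(s['t'],loc(s['eef_pos'])*1e3,RS.T@s['force'])
print(est())
E
```

```text
12.475 [ 16.94693303 -35.77943975 193.6884343 ] [-5.0140684  -0.72624627 -3.55729876]
{'side': (array([0.274, 0.186]), np.int32(101))}
```

Emit:
{"api": "move_arm", "payload": {"commands": [[0,0,0,0,0,0.05,0],[0,0,0,0,0,0.1,0],[0,0,0,0,0,0.1,0]]}}

```text
t: 12.95
eef_pos: [0.5293, 0.0032, 0.1936]
tool_rot: [[-0.009, 0.349, 0.937], [-0.002, 0.937, -0.349], [-1.0, -0.005, -0.008]]
force: [-5.5, 0.9, -3.8]
opening: -0.0003
```

Emit:
{"api": "move_arm", "payload": {"commands": [[0,0,0,0,0,0.05,0],[0,0,0,0,0,0.1,0],[0,0,0,0,0,0.1,0]]}}

```text
t: 13.32
eef_pos: [0.5302, 0.0029, 0.1934]
tool_rot: [[-0.01, 0.349, 0.937], [-0.002, 0.937, -0.349], [-1.0, -0.005, -0.009]]
force: [-4.8, 2.1, -3.6]
opening: -0.0002
```

```bash
python3 - <<'E'
from geo import *
s=state();print(s['t'],loc(s['eef_pos'])*1e3,RS.T@s['force'])
print(est())
E
```

```text
13.325 [ 18.7589365  -35.74727247 193.43084839] [-5.19801133  0.21993219 -3.55832002]
{'side': (array([0.283, 0.186]), np.int32(102))}
```

The estimate now reads past the stop but there's no force rise yet, so the calibration is slightly off. I'll keep creeping until I feel the stop.

Emit:
{"api": "move_arm", "payload": {"commands": [[0,0,0,0,0,0.05,0],[0,0,0,0,0,0.1,0],[0,0,0,0,0,0.15,0],[0,0,0,0,0,0.15,0]]}}

```text
t: 13.92
eef_pos: [0.5312, 0.0025, 0.1933]
tool_rot: [[-0.011, 0.349, 0.937], [-0.001, 0.937, -0.349], [-1.0, -0.005, -0.01]]
force: [-6.8, 1.9, -2.5]
opening: 0.0
```

```bash
python3 - <<'E'
from geo import *
s=state();print(s['t'],loc(s['eef_pos'])*1e3,RS.T@s['force'])
print(est())
E
```

```text
13.925 [ 19.87797549 -35.70560572 193.2731122 ] [-7.02635867 -0.70073067 -2.47010897]
{'side': (array([0.286, 0.185]), np.int32(100))}
```

Emit:
{"api": "move_arm", "payload": {"commands": [[0,0,0,0,0,0.05,0],[0,0,0,0,0,0.1,0],[0,0,0,0,0,0.1,0]]}}

```text
t: 14.4
eef_pos: [0.5317, 0.0024, 0.1932]
tool_rot: [[-0.012, 0.348, 0.937], [-0.001, 0.937, -0.348], [-1.0, -0.005, -0.011]]
force: [-7.2, 2.0, -1.3]
opening: -0.0004
```

```bash
python3 - <<'E'
from geo import *
s=state();print(s['t'],loc(s['eef_pos'])*1e3,RS.T@s['force'])
print(est())
E
```

```text
14.4 [ 20.38223827 -35.68588434 193.16467887] [-7.45073468 -0.67218835 -1.29483915]
{'side': (array([0.286, 0.185]), np.int32(100))}
```

Force is rising and the lever estimate has stalled, so it's at the stop. Backing straight off.

Emit:
{"api": "move_arm", "payload": {"commands": [[0,0,0,0,0,-0.5,0],[0,0,0,0,0,-2,0],[0,0,0,0,0,-5,0],[0,0,0,0,0,-8,0],[0,0,0,-3,0,-10,0],[0,0,0,-5,0,-12,0],[0,0,0,-5,0,-12,0],[0,0,0,-5,0,-12,0]]}}

```text
t: 15.5
eef_pos: [0.4205, 0.044, 0.2442]
tool_rot: [[-0.011, 0.349, 0.937], [-0.001, 0.937, -0.349], [-1.0, -0.005, -0.01]]
force: [0.8, -0.6, -1.0]
opening: 0.0001
```

```bash
python3 - <<'E'
from geo import *
s=state();print(s['t'],loc(s['eef_pos'])*1e3,RS.T@s['force'],abs(s['qd']).max())
print(est());
c=camera('side');crop(c,'s5.png',140,110,200,240,2.4)
E
```

```text
15.5 [-98.39194534 -36.79496268 244.20294902] [ 0.92438215 -0.30410137 -1.00348216] 0.9625547863289682
{'side': (array([0.281, 0.186]), np.int32(97)), 'top': (array([0.277, 0.172]), np.int32(85))}
```

View pics/s5.png

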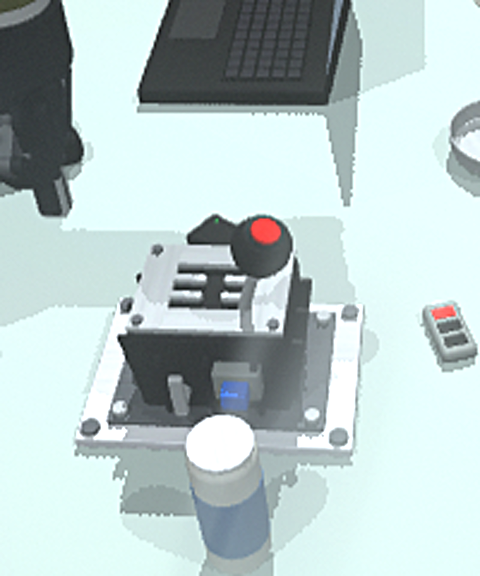

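The lever is at the front right, both cameras agree, the robot is clear and the bystanders haven't moved.

```bash
python3 -c "
from bench import *
print(finish_job())"
```

```text
the job is handed in; nothing more can be done
None
```

The gear lever is in fifth, pushed until I felt the stop, then let go, and I have handed the job in. I pushed it with closed fingertips only: from second into neutral, across to the right-hand lane, then forward into fifth.

- **Route:** in the right-hand lane the lever measured shift -0.002 and select 0.194 before I pushed it forward. It crossed the middle lane near neutral, with estimates between -0.02 and 0.
- **Force:** the wrist force at the end of each move stayed under about 8 N. I did not record peaks within a move.
- **Final position:** after release, the side camera read shift 0.281 and select 0.186; the top camera read 0.277 and 0.172. The hard stop is at 0.273, so the shift readings are slightly high. The two cameras differ by 0.014 on select.
- **At the stop:** force rose from about 5 to 7.5 N and the shift estimate stopped changing. It eased from 0.286 to 0.281 when I let go.
- **Surroundings:** the last picture showed the robot clear of everything and the can standing. The plug module and key remote looked where they had been. I judged all three by eye rather than re-measuring them.

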